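# Set the router's side stop to its mark and clamp it

### The job

The router is to stand against the sliding side stop on the dark steel bed. With its clamp knob still loose, slide the stop along its slot until its pointer lines up with the roof-shaped ridge of the ridged clip (not the square flat-topped one) on the bed's edge; then screw the T-bar knob down clockwise, regrasping as needed, until you feel it grip the stop firmly, and stop there without overtightening. Leave the router and the other things on the shelf where they are.

Things in the scene. Friction and masses are not known exactly. Their poses are not given: they have to be found in the camera images.
- bed: Fixed dark steel slide bed, 92 mm (x) x 320 mm (y) x 12 mm thick, origin at the centre of its underside; its y axis runs along the slide. Guide lips 8 mm wide along both long edges, tops 18 mm up. A 12 mm stud stands at own (0, -50) mm; a 50 mm high end plate at its +y end.
- stop: Loose L-shaped aluminium side stop, 0.4 kg. Foot 70 (x) x 178 (y) x 8 mm in the bed's channel, its 14 mm slot round the stud: slides about +-44 mm from mid-slot along the bed's y only, easily (under 6 N) while the knob is loose. Origin: underside of the foot, mid-width, in line with its pointer. Upright flange at own y 76 to 86 mm: 70 mm wide, 10 mm thick, top 83 mm above the origin (95 above the shelf).
- stop_grip (a point): Point in the middle of the stop's upright flange, 18 mm below its top edge (own y +81 mm, 65 mm above the foot's underside); its axes are the stop's. A good place to pinch the flange across its 10 mm thickness (own y).
- stop_pointer (a point): Outer end of the stop's pointer, a bar 6 mm wide and 4 mm thick on the foot plate that sticks out over the bed's +x lip at own (51, 0, 10) mm; the point is in the middle of its width. Its axes are the stop's.
- mark (a point): The mark: crest of the roof-shaped ridge (20 mm wide, like a small gable roof, crest 24 mm up) of the ridged aluminium clip (20 x 30 mm) fixed at the bed's +x edge, at the crest's end next to the pointer. Its x, y axes are parallel to the bed's. The pointer has to stand at the same place along the bed's y.
- flat_top (a point): Same kind of point on the other aluminium clip at the bed's edge, which has a square flat top 28 mm wide, 24 mm high: an old setting, not to be used. Which clip is nearer the bed's +y end varies.
- knob: Black T-bar clamp knob on the stud: washer foot 44 mm across, 8 mm thick, on it a bar 70 (own x) x 14 (y) x 36 mm high. Origin: on the axis, under the washer; 1 to 3 mm above the foot plate at the start. Sinks 1 mm per rad clockwise (from above) and stays. How far to tight must be felt: 0.05 N m loose, then rising by 0.4 to 0.9 N m per rad (size counts; its sign may flip at rest). Firm is 0.3 to 0.5 N m; 0.15 is too loose, 0.8 overtight.
- knob_grip (a point): Point on the knob's axis, 32 mm above its underside, 12 mm below the top of its bar, for gripping the bar across its 14 mm thickness; x axis along the bar.
- router: Black router standing upright, loose, 150 x 42 mm, 158 mm high with two aerials up to 180 mm, on a foot 110 x 75 mm; origin at the centre of its underside. Leave it.
- pen_cup: Aluminium pen cup with pens, loose, 80 mm diameter, 100 mm high, pens up to 155 mm; origin at the centre of its underside. Leave it.
- phone_stand: Red hard-silicone phone stand, loose, 90 x 80 mm, about 106 mm high; origin at the centre of its underside. Leave it.
- sugar_bowl: Closed white ceramic sugar bowl, loose, 104 mm diameter, 96 mm high; origin at the centre of its underside. Leave it.
- notebook: Grey notebook lying flat, loose, 150 x 105 x 18 mm; origin at the centre of its underside. Leave it.
Not all that is in view belongs to the job. Leave any brown or yellow look-alike of the part that bears mark alone. What is shaped like the stop but brown is not meant.

How it is judged:
By the outcome, as a careful person would: the job done as asked, in the order asked, and still so for the second after the job is handed in, with the robot touching nothing.
It also fails if it takes over 72 s, if anything falls off the work surface, if the arm or the gripper's body presses on something with over 40 N, if the wrist force passes 120 N, or if a joint passes its speed limit or range.

### The arm

A 6-joint arm with a two-finger parallel gripper is mounted at the origin on the work surface. World frame = base frame: x ahead of the robot, y to its left, z up, the work surface at z = 0. Lengths are in m, angles in rad, forces in N, time in s.
With the tool pointing down it reaches from about 0.275 to 0.775 m from the base axis. Payload 14.6 kg.
Tool frame: the origin (TCP) lies midway between the tips of the shut fingers; the grasp point (between the pads) lies 19 mm behind it; x points along the fingers, y is the direction in which the jaws open and shut, and the axes are right-handed (so a half turn about x gives the same grasp; the last joint's range is limited). The gripper opens to 85 mm and grips with 20 to 120 N. Pads are 22 mm wide; open, the fingers measure 114 mm over their backs; the gripper's body (76 mm by 85 mm) begins 54 mm behind the grasp point. The pads swing forward as they close: fully open they stand 13 mm farther back than shut.
Start: joints at [1.079, 0.263, -0.048, 1.259, 0, 1.415], TCP at [0.174, 0.496, 0.231] pointing down, gripper open.
Joint ranges: [-2.65, 2.65], [-0.89, 1.7], [-1.18, 1.37], [-2.13, 2.11], [-1.35, 1.29], [-3.14, 3.14]. Speed limits (rad/s): [1.89, 1.89, 2.57, 2.79, 3.14, 3.14].

### API

Orientations are given as a unit quaternion [w, x, y, z].
In Python, from plant import arm, vision gives the robot as it stands.
- The arm moves only by the tool move_arm, never from a script. Its argument "moves" is a list that holds one entry, the list of rows, each a list of 4 numbers: the shift along the tool's x, y, z in m, then the turn about the tool's x in degrees. In form: [[[tx, ty, tz, turn], ...]]. A call has 1 to 10 rows; each row shifts and turns the commanded pose from where the row before left it, along the tool's axes as they then stand; what a row does not reach is not made up. A row lasts 1/10 s, in which the tool goes at most 50 mm and 8.59 degrees, less where a joint would pass 70% of its speed; a pose out of reach is approached as far as the arm can. A call is refused whole if a number of a shift passes 0.05 or a number of a turn 8.59, either way. A call with a gripper value outside its range is refused whole. "fingers" is the closure in counts, from 0 (fully open) to 255 (shut), set as the call begins (left out, the last holds). The fingers move at their own pace and stop on an object; "grip_force" is the grip in N (left out, the last holds). Time passes only in rows, so rows that do not move let the fingers close. It gives the time, the measured TCP pose, the force and the opening at its end, in the units of the state.
- arm.get_obs(): the state, without advancing time (a new reading comes with each control period).
- vision.get_image(name): name is "scene" or "top" or "wrist"; returns a dict with "image" (400x640x3 uint8, red, green, blue), "depth" (400x640 float32, m along the optical axis (not along the pixel's ray), 0 where there is no reading), "mtx" (3x3 intrinsics, pixels), "k1" (the pictures are not rectified: a ray, as slopes to the right and down, at radius r is drawn at 1 + k1 r^2 times it, then the intrinsics apply), "R" (3x3) and "t" (3): a world point X has camera coordinates R X + t. Camera axes: x right, y down, z forward; pixel columns grow to the right and rows downward; lengths in m; the calibration is good to about 2 mm. A picture is of the moment at which its call begins.
- arm.sign_off(): hands the job in, once; it reports no verdict.
The state is a dict: "clock": time; "joints": joint angles; "joint_velocities": joint speeds; "joint_efforts": joint torques, N m; "ee_pos": TCP position; "orientation": TCP orientation; "contact_force": force on the tool from outside, world axes, zero at the start; "moment": the same for the moment, N m; "gripper_width": finger opening in m.
Only numpy, scipy, OpenCV 4.12 (cv2) and the standard library are available. Lean on these libraries where they do the work, as an engineer would, in place of code of your own. Each camera call takes 0.05 s, during which the arm holds its last target.

## Working session

There is one attempt and no reset: what is moved stays moved. The work goes in short steps, Python scripts to look and compute and a tool call to move; the robot and the scene stay as the last step left them, time stands still between calls to the robot, and variables do not carry over. Pictures are saved under pics/ and viewed, and the job is handed in when it is done.

Besides the shell and the picture viewer there is one more tool, called after "Emit:" as name([rows], argument=value, ...), one row to a line, values as JSON. move_arm: Moves the arm, as the interface text tells. Its arguments: {"type":"object","properties":{"moves":{"type":"array","items":{"type":"array","items":{"type":"array","items":{"type":"number"}}}},"fingers":{"type":"number"},"grip_force":{"type":"number"}},"required":["moves"]}

```bash
ls; mkdir -p pics; python3 - <<'E'
from plant import arm, vision
import cv2,numpy as np,pickle
o=arm.get_obs(); print({k:np.round(v,4).tolist() for k,v in o.items()})
for n in ("scene","top","wrist"):
    d=vision.get_image(n); pickle.dump(d,open(f"pics/{n}0.pkl","wb"))
    cv2.imwrite(f"pics/{n}0.png",d["image"][:,:,::-1]); print(n,d["mtx"].tolist(),d["k1"],np.round(d["R"],3).tolist(),d["t"])
E
```

```text
pics
{'clock': 0.0, 'joints': [1.0787, 0.2635, -0.049, 1.2594, 0.0001, 1.4155], 'joint_velocities': [-0.0015, -0.0002, 0.0005, 0.0012, -0.0, 0.0003], 'joint_efforts': [0.0024, -63.762, 38.458, 0.0136, -0.0, -0.0], 'ee_pos': [0.1733, 0.4952, 0.2308], 'orientation': [0.697, 0.1181, 0.6973, -0.1189], 'contact_force': [0.023, -0.3366, 0.3554], 'moment': [-0.0472, -0.002, 0.0256], 'gripper_width': 0.0856}
scene [[414.28442780609856, 0.0, 316.2262139925276], [0.0, 414.28442780609856, 197.9650097466911], [0.0, 0.0, 1.0]] 0.03675666397544118 [[0.723, 0.691, 0.007], [0.49, -0.505, -0.711], [-0.487, 0.518, -0.703]] [-0.38588529 -0.18554742  1.30592501]
top [[380.51548489179044, 0.0, 323.76346739978396], [0.0, 380.51548489179044, 208.2469873042727], [0.0, 0.0, 1.0]] -0.014493689453091853 [[-0.005, -1.0, -0.017], [-0.984, 0.008, -0.178], [0.178, 0.016, -0.984]] [0.04307966 0.4955867  0.93258067]
wrist [[317.04521111296964, 0.0, 315.8143347921772], [0.0, 317.04521111296964, 204.5442275605509], [0.0, 0.0, 1.0]] -0.058652543391200435 [[0.33, 0.944, 0.001], [0.911, -0.318, 0.263], [0.248, -0.086, -0.965]] [-0.52485964 -0.03444902  0.37722109]
```

View pics/scene0.png

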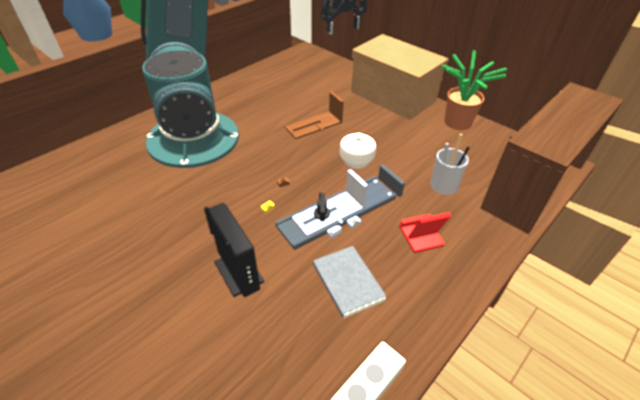

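View pics/top0.png

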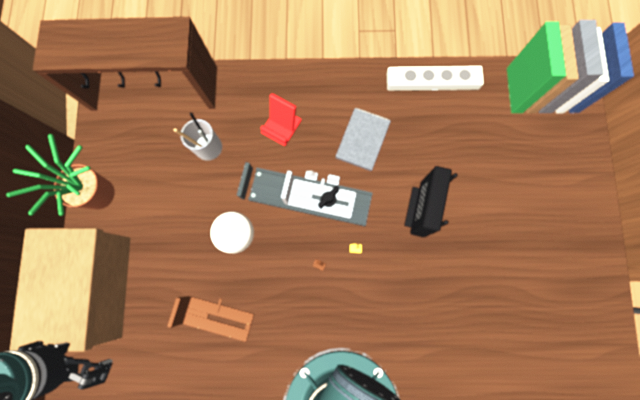

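View pics/wrist0.png

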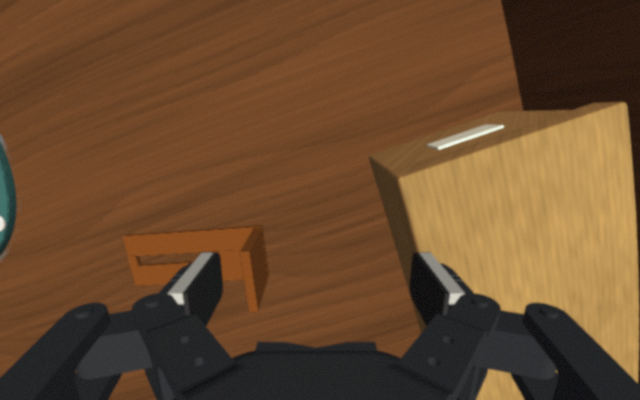

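```bash
cat > h.py <<'E'
import numpy as np,cv2,pickle
from scipy.spatial.transform import Rotation as Rot
def dist(d): return np.array([d["k1"],0,0,0,0],float)
def proj(d,X):
    X=np.atleast_2d(np.asarray(X,float)); rv=cv2.Rodrigues(np.asarray(d["R"],float))[0]
    return cv2.projectPoints(X,rv,np.asarray(d["t"],float),np.asarray(d["mtx"],float),dist(d))[0][:,0]
def ray(d,uv):
    uv=np.asarray(uv,float).reshape(-1,1,2)
    n=cv2.undistortPoints(uv,np.asarray(d["mtx"],float),dist(d))[:,0]
    R=np.asarray(d["R"]);c=-R.T@d["t"]
    return c,np.c_[n,np.ones(len(n))]@R
def atz(d,uv,z):
    c,v=ray(d,uv); return c+v*((z-c[2])/v[:,2])[:,None]
def crop(d,x0,y0,w,h,s,fn):
    im=d["image"][y0:y0+h,x0:x0+w,::-1]; cv2.imwrite(fn,cv2.resize(im,None,fx=s,fy=s,interpolation=cv2.INTER_CUBIC))
def R(q): return Rot.from_quat([q[1],q[2],q[3],q[0]]).as_matrix()
E
python3 - <<'E'
from h import *
d=pickle.load(open("pics/top0.pkl","rb")); crop(d,230,155,155,75,5,"pics/topc.png")
d=pickle.load(open("pics/scene0.pkl","rb")); crop(d,265,155,150,100,5,"pics/scenec.png")
E
```

```text
(no output)
```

View pics/topc.png

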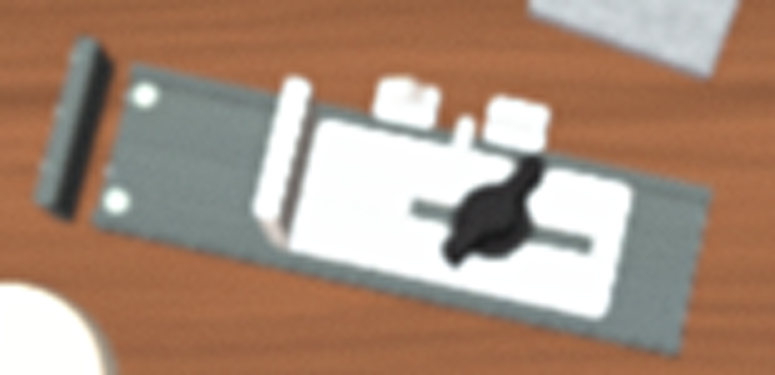

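View pics/scenec.png

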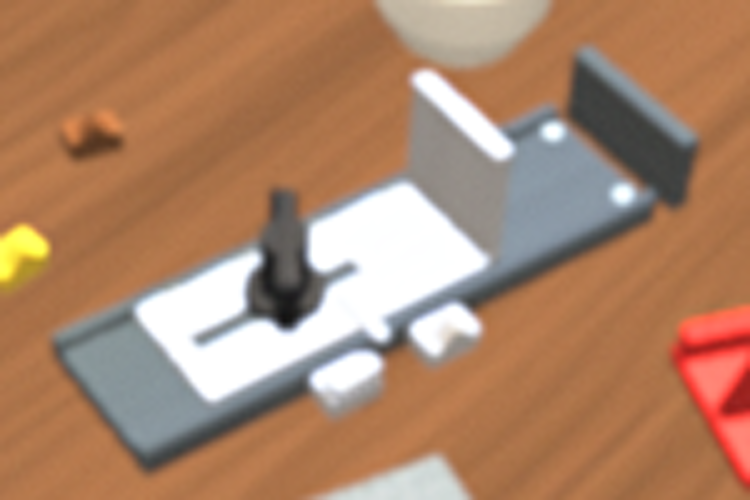

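```bash
python3 - <<'E'
from h import *
d=pickle.load(open("pics/top0.pkl","rb"))
f=lambda p,z: np.round(atz(d,np.array(p)/5+[230-.4,155-.4],z),4).tolist()
print("corner R",f([(711,190),(677,352)],.018),"L",f([(130,65),(95,228)],.018))
print("knob",f([(490,220)],.045)); print("flange top",f([(297,80),(265,212)],.095)); print("clips",f([(407,100),(517,122)],.024),"ptr",f([(465,125)],.024))
w=pickle.load(open("pics/wrist0.pkl","rb")); T=R([.697,.1181,.6973,-.1189]); print("tool axes cols\n",T.round(3))
c=-np.asarray(w["R"]).T@w["t"]; print("cam in tool",T.T@(c-[.1733,.4952,.2308])," camaxes in tool\n",(T.T@np.asarray(w["R"]).T).round(3))
E
```

```text
corner R [[0.5419, -0.0876, 0.018], [0.4553, -0.0674, 0.018]] L [[0.6139, 0.2238, 0.018], [0.5241, 0.2401, 0.018]]
knob [[0.521, 0.0297, 0.045]]
flange top [[0.5825, 0.1248, 0.095], [0.5157, 0.1397, 0.095]]
clips [[0.5912, 0.0737, 0.024], [0.5785, 0.0151, 0.024]] ptr [[0.5771, 0.0428, 0.024]]
tool axes cols
 [[-0.001  0.33   0.944]
 [-0.001  0.944 -0.33 ]
 [-1.    -0.001 -0.   ]]
cam in tool [-0.1425469  -0.00024517 -0.06619764]  camaxes in tool
 [[-0.002 -0.263  0.965]
 [ 1.     0.     0.002]
 [-0.001  0.965  0.263]]
```

Emit:
move_arm([
  [[0,-0.018,0.039,0],[0,-0.018,0.039,0],[0,-0.018,0.039,0],[0,-0.018,0.039,0],[0,-0.018,0.039,0],[0,-0.018,0.039,0],[0,-0.018,0.039,0],[0,-0.018,0.039,0],[0,-0.018,0.039,0],[0,-0.018,0.039,0]],
])

```text
clock: 1.15
ee_pos: [0.4831, 0.1952, 0.2312]
orientation: [0.697, 0.119, 0.697, -0.119]
contact_force: [-0.1, 1.0, 0.4]
gripper_width: 0.0853
```

Emit:
move_arm([
  [[0.01,-0.018,0.039,0],[0.01,-0.018,0.039,0],[0,0,0,-6.4],[0,0,0,0]],
])

```text
clock: 1.55
ee_pos: [0.5441, 0.1361, 0.2105]
orientation: [0.702, 0.079, 0.703, -0.079]
contact_force: [0.5, 0.9, 0.1]
gripper_width: 0.0857
```

```bash
cat > look.py <<'E'
import sys
from plant import arm, vision
from h import *
n,t=sys.argv[1:3]
d=vision.get_image(n); pickle.dump(d,open(f"pics/{n}{t}.pkl","wb")); cv2.imwrite(f"pics/{n}{t}.png",d["image"][:,:,::-1])
o=arm.get_obs(); print({k:np.round(v,4).tolist() for k,v in o.items() if k in("clock","ee_pos","orientation","contact_force","moment","gripper_width","joints")})
E
python3 look.py wrist 1
```

```text
{'clock': 1.6, 'joints': [0.1011, 0.3315, -0.0035, 1.2366, 0.0001, 0.3287], 'ee_pos': [0.5437, 0.1368, 0.211], 'orientation': [0.7022, 0.0803, 0.7028, -0.0803], 'contact_force': [-0.1162, -0.2471, -0.2592], 'moment': [0.0218, 0.0459, -0.0234], 'gripper_width': 0.0854}
```

View pics/wrist1.png

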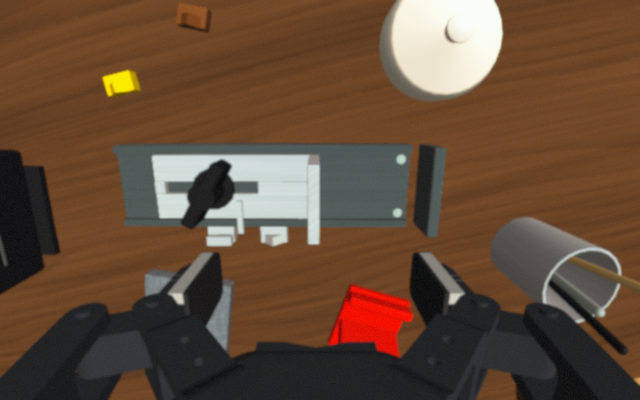

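```bash
python3 - <<'E'
from h import *
d=pickle.load(open("pics/wrist1.pkl","rb")); crop(d,185,195,140,60,5,"pics/w1c.png"); crop(d,110,135,230,100,3,"pics/w1d.png")
E
```

```text
(no output)
```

View pics/w1c.png

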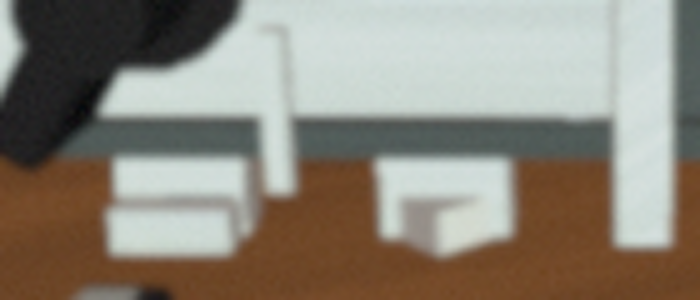

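View pics/w1d.png

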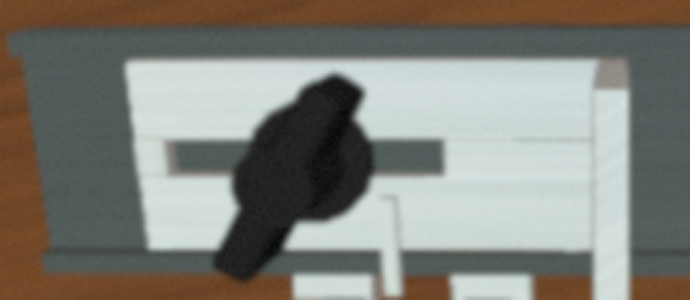

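```bash
cat > bed.py <<'E'
from h import *
E
python3 - <<'E'
from h import *
d=pickle.load(open("pics/wrist1.pkl","rb"))
f=lambda p,z: np.round(atz(d,p,z),4)
# flange top corners from w1d (scale3, origin 110,135), and full image
fl=f([(110+595/3,135+90/3),(110+630/3,135+90/3),(307.5,244),(319.5,244)],.095); print("flange",fl.tolist(),fl.mean(0))
lip=f([(120,225.5),(404,225.5),(116,146),(408,146)],.018); print("lip",lip.tolist())
g=lambda p,z: f(np.array(p)/5+[184.6,194.6],z)
cr=g([(445,207),(438,255)],.024); pt=g([(282,190),(270,125)],.022); print("crest",cr.tolist(),"ptr",pt.tolist())
print("knob ctr",f([(211,186)],.04),f([(110+339/3,135+77/3),(110+360/3,135+95/3),(110+215/3,135+265/3),(110+242/3,135+281/3)],.063))
u=np.array([np.sin(np.radians(12.8)),np.cos(np.radians(12.8))])
for n,p in(("fl",fl.mean(0)),("cr",cr[0]),("pt",pt[0])): print(n,p[:2]@u, p[:2]@[u[1],-u[0]])
E
```

```text
flange [[0.5139, 0.1368, 0.095], [0.516, 0.1461, 0.095], [0.5811, 0.1203, 0.095], [0.5834, 0.1305, 0.095]] [0.5486   0.133425 0.095   ]
lip [[0.5426, -0.0927, 0.018], [0.6139, 0.2217, 0.018], [0.4574, -0.0631, 0.018], [0.5276, 0.2393, 0.018]]
crest [[0.5914, 0.0776, 0.024], [0.6021, 0.0731, 0.024]] ptr [[0.5802, 0.0427, 0.022], [0.565, 0.0444, 0.022]]
knob ctr [[0.5198 0.0328 0.04  ]] [[0.4966 0.0596 0.063 ]
 [0.5034 0.0643 0.063 ]
 [0.5457 0.0019 0.063 ]
 [0.5529 0.0088 0.063 ]]
fl 0.25165080839225956 0.5054068274771546
cr 0.20669537138626468 0.5595111647210396
pt 0.1701813157476625 0.5563215345197366
```

Emit:
move_arm([
  [[0.025,-0.002,0.005,0],[0.03,0,0,0],[0.03,0,0,0],[0.03,0,0,0],[0.025,0,0,0],[0.011,0,0,0],[0,0,0,0]],
])

```text
clock: 2.3
ee_pos: [0.5473, 0.1344, 0.0597]
orientation: [0.702, 0.08, 0.703, -0.08]
contact_force: [-0.3, 0.3, 0.3]
gripper_width: 0.0855
```

Emit:
move_arm([
  [[0,0,0,0],[0,0,0,0],[0,0,0,0],[0,0,0,0],[0,0,0,0],[0,0,0,0],[0,0,0,0]],
], fingers=255, grip_force=30)

```text
clock: 3.0
ee_pos: [0.5484, 0.1338, 0.0606]
orientation: [0.703, 0.079, 0.702, -0.08]
contact_force: [-1.0, -1.8, 6.2]
gripper_width: 0.0097
```

```bash
python3 look.py wrist 2
```

```text
{'clock': 3.05, 'joints': [0.0951, 0.434, -0.2735, 0.8628, -0.0002, 0.3203], 'ee_pos': [0.5484, 0.1338, 0.0606], 'orientation': [0.7028, 0.0794, 0.7024, -0.0795], 'contact_force': [-1.1865, -1.6806, 6.6333], 'moment': [-0.2653, 0.2861, -0.023], 'gripper_width': 0.0098}
```

View pics/wrist2.png

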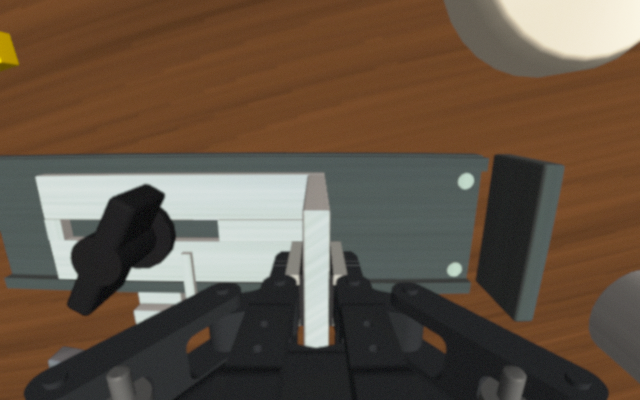

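Emit:
move_arm([
  [[0,0.005,0,0],[0,0.01,0,0],[0,0.01,0,0],[0,0.007,0,0],[0,0.003,0,0],[0,0,0,0],[0,0,0,0]],
])

```text
clock: 3.75
ee_pos: [0.5564, 0.1681, 0.0606]
orientation: [0.703, 0.079, 0.702, -0.079]
contact_force: [0.3, -0.1, 4.9]
gripper_width: 0.0095
```

```bash
python3 look.py wrist 3;  python3 look.py scene 3; python3 - <<'E'
from h import *
d=pickle.load(open("pics/wrist3.pkl","rb")); crop(d,80,200,250,150,3,"pics/w3c.png")
d=pickle.load(open("pics/scene3.pkl","rb")); crop(d,300,190,100,60,8,"pics/s3c.png")
E
```

```text
{'clock': 3.8, 'joints': [0.1532, 0.4586, -0.2295, 0.882, 0.0, 0.3783], 'ee_pos': [0.5564, 0.1681, 0.0606], 'orientation': [0.7029, 0.0795, 0.7024, -0.0793], 'contact_force': [0.1598, -0.6256, 4.5251], 'moment': [-0.008, -0.0205, 0.0262], 'gripper_width': 0.0098}
{'clock': 3.85, 'joints': [0.1532, 0.4586, -0.2294, 0.882, 0.0001, 0.3783], 'ee_pos': [0.5564, 0.1681, 0.0606], 'orientation': [0.7029, 0.0795, 0.7024, -0.0793], 'contact_force': [0.2079, -0.7176, 5.9433], 'moment': [-0.0186, -0.0477, -0.0242], 'gripper_width': 0.0093}
```

View pics/w3c.png

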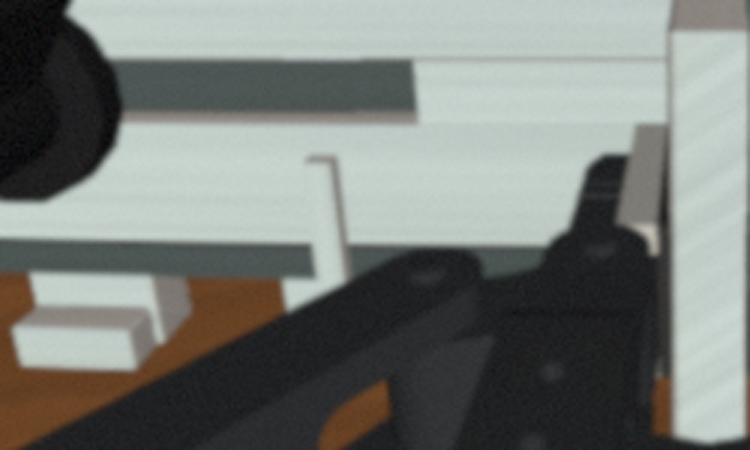

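View pics/s3c.png

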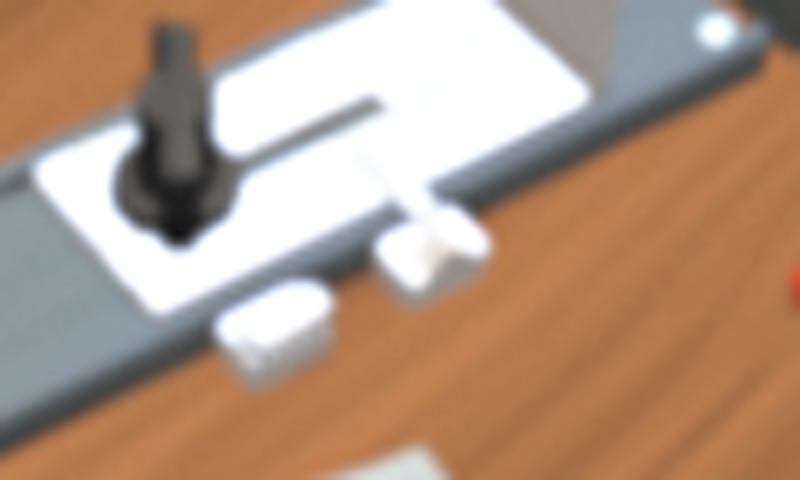

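Emit:
move_arm([
  [[0,0,0,0],[0,0,0,0],[0,0,0,0],[0,0,0,0],[0,0,0,0],[-0.03,0,0,0],[-0.03,0,0,0]],
], fingers=0)

```text
clock: 4.55
ee_pos: [0.5554, 0.1679, 0.1205]
orientation: [0.702, 0.079, 0.703, -0.08]
contact_force: [0.8, -0.3, -0.1]
gripper_width: 0.0857
```

Emit:
move_arm([
  [[-0.01,-0.02,0.012,0],[0,-0.02,0.012,0],[0,-0.02,0.012,0],[0,-0.02,0.012,0],[0,0,0,0],[0,0,0,0]],
])

```text
clock: 5.15
ee_pos: [0.5849, 0.0792, 0.1302]
orientation: [0.703, 0.08, 0.703, -0.08]
contact_force: [-0.4, 0.1, 0.0]
gripper_width: 0.0856
```

```bash
python3 look.py wrist 4; python3 - <<'E'
from h import *
d=pickle.load(open("pics/wrist4.pkl","rb")); crop(d,240,150,150,110,5,"pics/w4c.png")
E
```

```text
{'clock': 5.2, 'joints': [-0.0027, 0.4198, -0.0883, 1.0629, 0.0002, 0.2225], 'ee_pos': [0.5848, 0.0797, 0.1302], 'orientation': [0.7025, 0.0795, 0.7027, -0.0794], 'contact_force': [0.1528, 0.4086, -0.9452], 'moment': [-0.0189, 0.0002, -0.015], 'gripper_width': 0.0854}
```

View pics/wrist4.png

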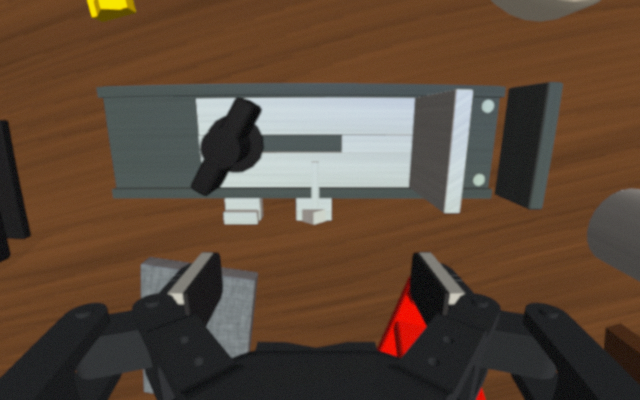

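View pics/w4c.png

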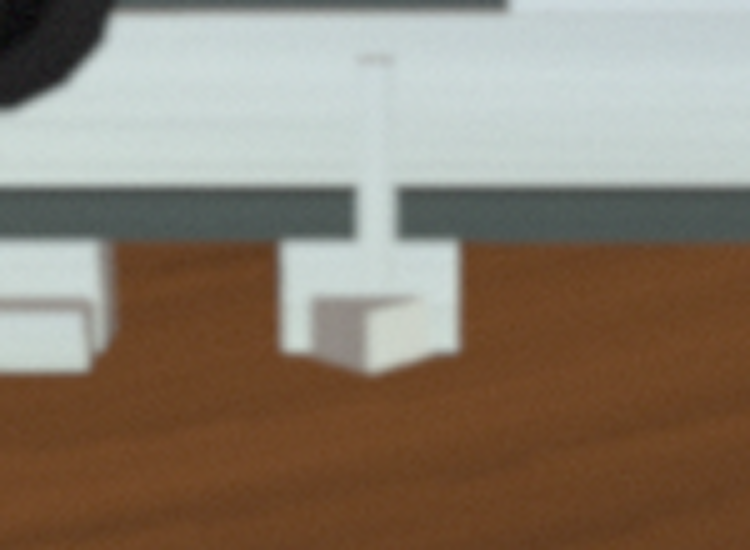

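```bash
python3 - <<'E'
from h import *
d=pickle.load(open("pics/wrist4.pkl","rb"));im=d["image"]
c=im[180:232,285:345].astype(float).mean(2); c=np.clip((c-110)/(240-110)*255,0,255).astype(np.uint8)
cv2.imwrite("pics/w4d.png",cv2.resize(c,None,fx=11,fy=11,interpolation=cv2.INTER_CUBIC))
for r in (164,185,190,195,200,206,210,214,218,221): print(r,im[r,294:336].mean(1).astype(int).tolist())
E
```

```text
164 [214, 213, 214, 212, 213, 213, 212, 213, 213, 213, 214, 213, 212, 213, 213, 213, 210, 210, 208, 210, 212, 211, 210, 206, 208, 209, 212, 212, 212, 210, 212, 212, 214, 210, 213, 212, 212, 212, 211, 212, 213, 212]
185 [203, 205, 204, 203, 200, 202, 203, 203, 201, 204, 201, 203, 203, 204, 203, 202, 202, 204, 209, 210, 211, 212, 208, 207, 204, 203, 203, 202, 201, 202, 201, 201, 202, 200, 201, 201, 201, 201, 202, 201, 200, 202]
190 [85, 82, 85, 83, 84, 83, 85, 85, 82, 86, 83, 86, 84, 84, 84, 89, 114, 157, 191, 206, 211, 209, 207, 197, 175, 137, 99, 86, 83, 82, 85, 84, 84, 83, 84, 85, 83, 82, 86, 84, 83, 82]
195 [81, 85, 82, 84, 84, 82, 83, 83, 85, 83, 81, 82, 82, 83, 84, 87, 112, 155, 189, 206, 210, 210, 207, 199, 175, 135, 102, 86, 83, 83, 82, 84, 84, 83, 86, 83, 83, 83, 83, 82, 80, 84]
200 [74, 107, 159, 192, 206, 208, 209, 207, 208, 209, 210, 209, 209, 208, 210, 209, 208, 209, 208, 209, 209, 209, 208, 205, 208, 206, 207, 206, 207, 208, 209, 209, 208, 208, 208, 208, 195, 153, 101, 75, 67, 70]
206 [74, 102, 151, 188, 206, 209, 210, 210, 210, 209, 210, 210, 209, 210, 209, 209, 209, 208
[... 251 characters left out ...]
, 175, 181, 189, 197, 201, 206, 208, 210, 209, 207, 196, 155, 105, 76, 72, 72]
214 [75, 104, 151, 186, 203, 207, 203, 189, 167, 147, 139, 139, 139, 140, 137, 138, 138, 140, 152, 174, 193, 202, 204, 204, 205, 203, 205, 205, 204, 206, 206, 206, 205, 205, 208, 206, 193, 154, 104, 79, 73, 74]
218 [78, 104, 148, 186, 204, 209, 205, 191, 168, 147, 139, 139, 140, 141, 139, 137, 138, 137, 150, 175, 197, 202, 204, 205, 204, 206, 206, 205, 204, 205, 205, 206, 208, 206, 207, 208, 193, 154, 106, 78, 72, 70]
221 [70, 73, 82, 90, 96, 97, 101, 103, 108, 112, 119, 125, 130, 135, 133, 136, 136, 138, 152, 174, 194, 203, 206, 204, 200, 197, 191, 187, 178, 164, 146, 128, 112, 99, 96, 91, 89, 82, 73, 70, 69, 71]
```

View pics/w4d.png

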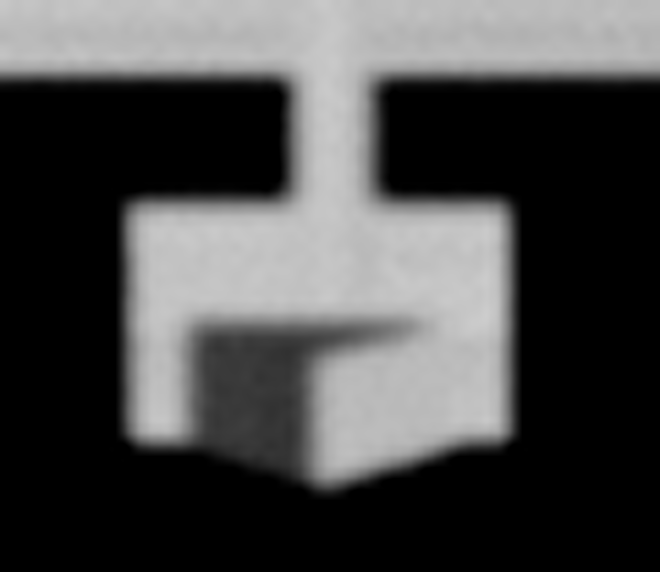

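```bash
python3 - <<'E'
from h import *
d=pickle.load(open("pics/wrist4.pkl","rb"))
a=np.radians(12.95);u=np.array([np.sin(a),np.cos(a)])
for n,p,z in(("ptrL",(310.8,195),.022),("ptrR",(318.7,195),.022),("crest",(312.9,214),.024),("crest",(312.9,220),.024),("clipL",(295.85,203),.012),("clipR",(331.05,203),.012),("clipL",(295.85,216),.012),("clipR",(331.05,216),.012),("roofL",(302.15,214),.014),("roofL",(302.15,218),.014)):
    q=atz(d,[p],z)[0]; print(n,p,q.round(4),"s",round(q[:2]@u*1000,2),"t",round(q[:2]@[u[1],-u[0]]*1000,1))
# lip edge bed angle
for r in ((120,192.5),(480,192.5)): pass
g=d["image"].mean(2)
L=[]
for c in (150,180,400,405):
    col=np.diff(g[180:205,c]); print(c,col.astype(int).tolist())
E
```

```text
ptrL (310.8, 195) [0.5781 0.0767 0.022 ] s 204.28 t 546.2
ptrR (318.7, 195) [0.5796 0.0829 0.022 ] s 210.7 t 546.2
crest (312.9, 214) [0.5936 0.0748 0.024 ] s 205.98 t 561.8
crest (312.9, 220) [0.5987 0.0737 0.024 ] s 205.97 t 566.9
clipL (295.85, 203) [0.5844 0.062  0.012 ] s 191.39 t 555.7
clipR (331.05, 203) [0.5911 0.0912 0.012 ] s 221.35 t 555.6
clipL (295.85, 216) [0.5957 0.0592 0.012 ] s 191.2 t 567.2
clipR (331.05, 216) [0.6024 0.0888 0.012 ] s 221.5 t 567.2
roofL (302.15, 214) [0.5945 0.0652 0.014 ] s 196.73 t 564.8
roofL (302.15, 218) [0.598  0.0643 0.014 ] s 196.7 t 568.4
150 [0, -1, 2, 0, -3, -1, -9, -3, 4, 5, 3, -3, 3, -1, 0, -1, -1, -1, -3, -3, 2, -1, -1, 1]
180 [-1, -3, 4, 1, -2, -3, -7, -2, 6, 4, 0, 0, 2, -2, 0, 0, 0, -5, -4, 0, -1, 1, -2, 0]
400 [0, 0, -2, 1, -4, -24, -47, -42, -7, 2, 3, -2, 0, 0, -1, 0, 0, -1, -4, -3, 2, 0, -4, 1]
405 [3, -1, 0, 0, -5, -23, -48, -41, -7, 5, -1, -1, 0, 1, 1, 2, -1, -1, -5, -4, -4, 4, -4, 1]
```

Emit:
move_arm([
  [[0,0.02,-0.012,0],[0,0.02,-0.012,0],[0,0.02,-0.012,0],[0,0.0186,-0.0115,0],[0.03,0,0,0],[0.03,0,0,0],[0.01,0,0,0],[0,0,0,0]],
])

```text
clock: 6.0
ee_pos: [0.5552, 0.1669, 0.0594]
orientation: [0.702, 0.079, 0.704, -0.079]
contact_force: [0.1, 0.4, 0.0]
gripper_width: 0.0855
```

Emit:
move_arm([
  [[0,0,0,0],[0,0,0,0],[0,0,0,0],[0,0,0,0],[0,0,0,0],[0,0,0,0],[0,0,0,0],[0,0,0,0]],
], fingers=255)

```text
clock: 6.8
ee_pos: [0.5565, 0.1667, 0.0607]
orientation: [0.703, 0.08, 0.702, -0.079]
contact_force: [-0.6, 1.1, 6.7]
gripper_width: 0.0095
```

```bash
python3 - <<'E'
from plant import arm
o=arm.get_obs(); p=o["ee_pos"]; print(o["clock"],p,o["contact_force"],o["gripper_width"],"s",p[0]*.2237+p[1]*.9747)
E
```

```text
6.8 [0.5564811  0.16667382 0.06066657] [-0.57994062  1.10119975  6.73041256] 0.009514140402882945 s 0.2869417966099612
```

Emit:
move_arm([
  [[0,0,0,0],[0,0,0,0],[0,0,0,0],[0,0,0,0],[0,0,0,0],[-0.04,0,0,0],[-0.04,0,0,0]],
], fingers=0)

```text
clock: 7.5
ee_pos: [0.5554, 0.1664, 0.1406]
orientation: [0.702, 0.079, 0.703, -0.08]
contact_force: [1.3, 1.4, 0.9]
gripper_width: 0.0852
```

Emit:
move_arm([
  [[0,-0.03,0.01,0],[0,-0.03,0.005,0],[0,-0.03,0.005,0],[0,-0.015,0,0],[0,0,0,0],[0,0,0,0]],
])

```text
clock: 8.1
ee_pos: [0.5523, 0.0601, 0.1403]
orientation: [0.703, 0.08, 0.703, -0.079]
contact_force: [0.2, -0.6, -0.3]
gripper_width: 0.0854
```

```bash
python3 look.py wrist 5; python3 - <<'E'
from h import *
d=pickle.load(open("pics/wrist5.pkl","rb")); crop(d,240,90,160,130,5,"pics/w5c.png")
E
```

```text
{'clock': 8.15, 'joints': [-0.0378, 0.3574, -0.1613, 1.052, 0.0003, 0.187], 'ee_pos': [0.5524, 0.0605, 0.1403], 'orientation': [0.7027, 0.0794, 0.7026, -0.0792], 'contact_force': [-0.4169, -0.0217, 0.3733], 'moment': [0.0168, 0.0271, 0.0322], 'gripper_width': 0.0852}
```

View pics/wrist5.png

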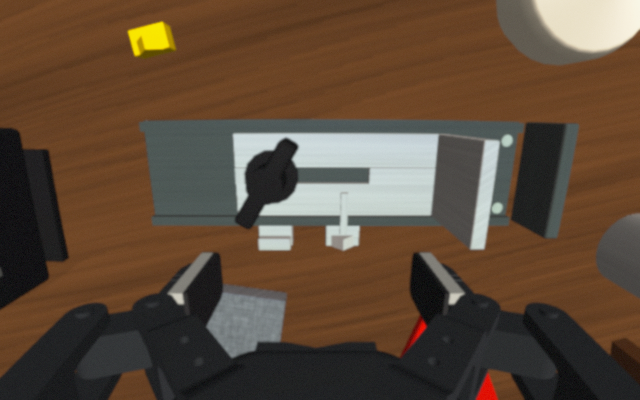

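View pics/w5c.png

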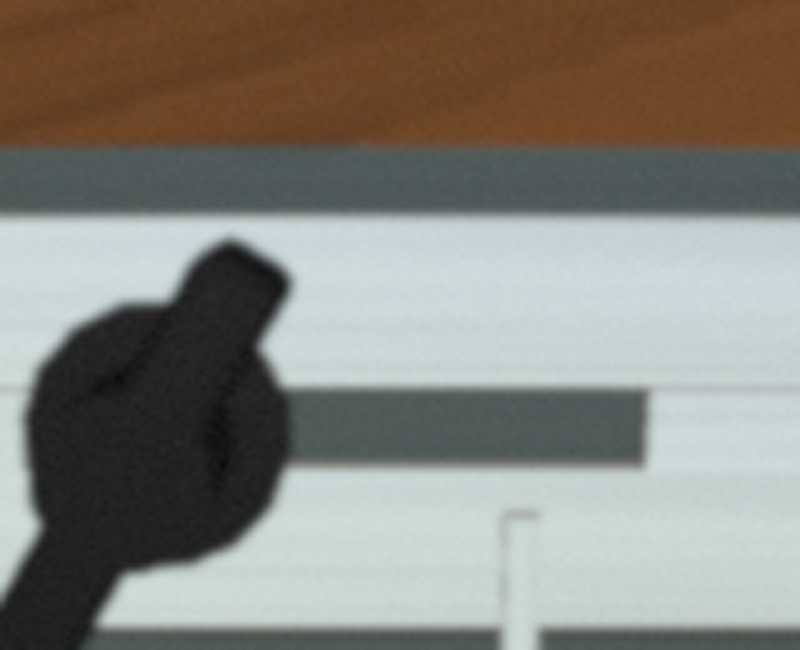

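```bash
python3 - <<'E'
from h import *
d=pickle.load(open("pics/wrist5.pkl","rb")); im=d["image"]
crop(d,225,130,80,105,6,"pics/w5k.png")
for r in (214,220,240,244): print(r,im[r,324:366].mean(1).astype(int).tolist())
print(atz(d,[(271.4,177)],.0295))
b=np.array([53-0,0]);
E
```

```text
214 [191, 193, 191, 191, 191, 191, 192, 192, 190, 190, 190, 190, 191, 192, 190, 188, 188, 198, 205, 210, 209, 209, 202, 196, 190, 191, 189, 191, 190, 189, 190, 188, 188, 189, 191, 188, 189, 188, 189, 189, 189, 188]
220 [88, 86, 85, 86, 87, 84, 85, 85, 86, 86, 88, 85, 86, 84, 89, 111, 157, 191, 206, 212, 212, 205, 190, 154, 114, 91, 85, 85, 86, 83, 86, 86, 84, 85, 86, 86, 85, 86, 84, 85, 85, 84]
240 [78, 115, 164, 196, 206, 207, 196, 172, 149, 141, 141, 141, 140, 140, 138, 138, 139, 140, 153, 174, 194, 202, 206, 206, 205, 204, 205, 207, 205, 207, 207, 206, 206, 194, 154, 110, 84, 73, 70, 70, 73, 71]
244 [81, 113, 158, 186, 196, 197, 186, 167, 146, 141, 136, 140, 140, 139, 138, 138, 139, 141, 156, 184, 201, 207, 208, 204, 204, 206, 205, 206, 202, 201, 195, 196, 194, 180, 143, 101, 77, 72, 72, 71, 70, 71]
[[0.52439308 0.0297272  0.0295    ]]
```

View pics/w5k.png

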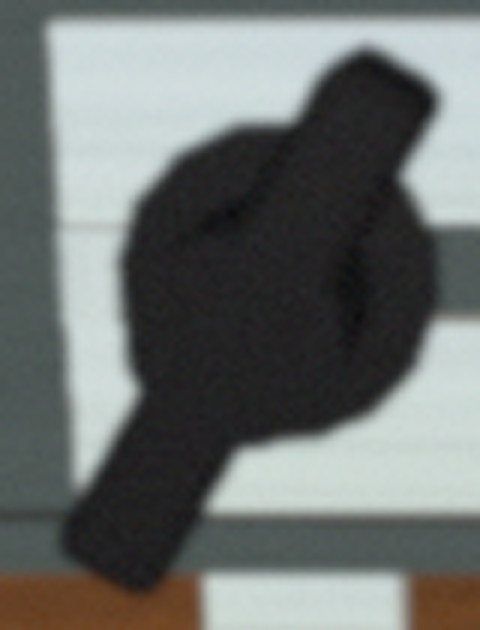

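```bash
python3 - <<'E'
from h import *
d=pickle.load(open("pics/wrist5.pkl","rb"))
a=np.radians(12.95);u=np.array([np.sin(a),np.cos(a)])
for n,p,z in(("ptr",(343.5,220),.022),("crest",(342.85,240),.024),("crest",(342.75,244),.024),("clipL",(325.8,235),.012),("clipR",(358,235),.012)):
    q=atz(d,[p],z)[0]; print(n,q.round(4),"s",round(q[:2]@u*1000,2))
q=atz(d,np.array([(300,130),(65,530)])/6+[224.6,129.6],.066); v=(q[0]-q[1])[:2]; print(q,np.degrees(np.arctan2(v[1],v[0])))
print("ends",atz(d,np.array([(108,567),(385,85)])/6+[224.6,129.6],.066))
E
```

```text
ptr [0.5758 0.0794 0.022 ] s 206.47
crest [0.593  0.0752 0.024 ] s 206.17
crest [0.5967 0.0744 0.024 ] s 206.18
clipL [0.5896 0.0611 0.012 ] s 191.65
clipR [0.5962 0.0897 0.012 ] s 220.99
[[0.50244425 0.04285798 0.066     ]
 [0.54208027 0.0031987  0.066     ]] 134.98318963934804
ends [[0.54772579 0.00693239 0.066     ]
 [0.49972559 0.05346498 0.066     ]]
```

Emit:
move_arm([
  [[0,-0.037,-0.0205,0],[0,0,0,-8.5],[0,0,0,-8.5],[0,0,0,-8.5],[0,0,0,-8.5],[0,0,0,-8.5],[0,0,0,-8.5],[0,0,0,-8.5],[0,0,0,-8.5],[0,0,0,-8.5]],
])

```text
clock: 9.15
ee_pos: [0.5242, 0.0294, 0.1402]
orientation: [0.6, -0.375, 0.6, 0.375]
contact_force: [0.4, 0.9, 0.1]
gripper_width: 0.0855
```

Emit:
move_arm([
  [[0,0,0,-8.5],[0,0,0,-8.5],[0,0,0,-8.5],[0,0,0,-8.5],[0,0,0,-8.5],[0,0,0,-8.5],[0,0,0,-8.5],[0,0,0,-8.5],[0,0,0,-3.5],[0,0,0,0]],
])

```text
clock: 10.15
ee_pos: [0.5242, 0.0293, 0.1403]
orientation: [0.269, -0.654, 0.269, 0.654]
contact_force: [-0.2, -1.2, 0.3]
gripper_width: 0.0858
```

```bash
python3 look.py wrist 6; python3 - <<'E'
from plant import arm
from h import *
T=R(arm.get_obs()["orientation"]); print(T.round(3), np.degrees(np.arctan2(T[1,1],T[0,1])))
E
```

```text
{'clock': 10.2, 'joints': [-0.0999, 0.3082, -0.2379, 1.0247, 0.0001, -2.4574], 'ee_pos': [0.5241, 0.0291, 0.1402], 'orientation': [0.2702, -0.6534, 0.2701, 0.6535], 'contact_force': [0.7667, 0.4177, 1.0281], 'moment': [-0.011, 0.0076, -0.0076], 'gripper_width': 0.0852}
[[-0.    -0.706 -0.708]
 [ 0.    -0.708  0.706]
 [-1.    -0.     0.   ]] -134.92587980215382
```

View pics/wrist6.png

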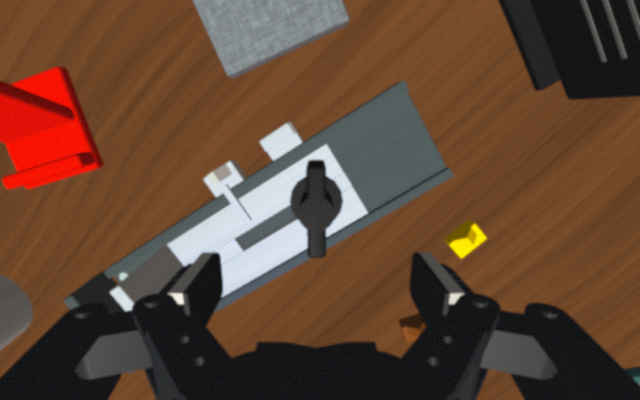

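Emit:
move_arm([
  [[0.03,0,0,0],[0.03,0,0,0],[0.025,0,0,0],[0.012,0,0,0],[0.005,0,0,0],[0,0,0,0]],
])

```text
clock: 10.8
ee_pos: [0.5239, 0.0286, 0.038]
orientation: [0.27, -0.653, 0.27, 0.654]
contact_force: [0.1, -0.5, 0.4]
gripper_width: 0.0853
```

Emit:
move_arm([
  [[0,0,0,0],[0,0,0,0],[0,0,0,0],[0,0,0,0],[0,0,0,0],[0,0,0,0],[0,0,0,0],[0,0,0,0]],
], fingers=255, grip_force=40)

```text
clock: 11.6
ee_pos: [0.5246, 0.0285, 0.0387]
orientation: [-0.27, 0.654, -0.27, -0.653]
contact_force: [1.7, 3.8, 6.1]
gripper_width: 0.0132
```

```bash
python3 look.py wrist 7
```

```text
{'clock': 11.65, 'joints': [-0.1013, 0.3995, -0.4073, 0.7629, 0.0007, -2.4594], 'ee_pos': [0.5246, 0.0285, 0.0386], 'orientation': [-0.2703, 0.6538, -0.2696, -0.6533], 'contact_force': [1.1081, 5.8328, 5.8092], 'moment': [0.8227, -0.2225, -0.0694], 'gripper_width': 0.0132}
```

View pics/wrist7.png

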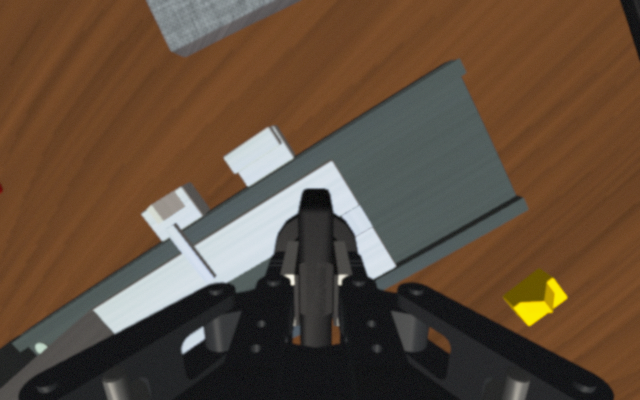

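Emit:
move_arm([
  [[0,-0.0003,0.0003,0],[0.0001,0,0,5],[0.0001,0,0,5],[0.0001,0,0,5],[0.0001,0,0,5],[0.0001,0,0,5],[0.0001,0,0,5],[0.0001,0,0,5],[0,0,0,5],[0,0,0,0]],
])

```text
clock: 12.65
ee_pos: [0.5243, 0.0285, 0.0379]
orientation: [-0.478, 0.521, -0.478, -0.521]
contact_force: [-0.1, 1.4, 7.0]
gripper_width: 0.0133
```

```bash
cat > m.py <<'E'
from plant import arm
from h import *
o=arm.get_obs();T=R(o["orientation"])
print(round(o["clock"],2),"pos",o["ee_pos"].round(4),"F",o["contact_force"].round(2),"M",o["moment"].round(3),"j6eff",round(o["joint_efforts"][5],3),"heading",round(np.degrees(np.arctan2(T[1,1],T[0,1])),2),"w",round(o["gripper_width"],4),"j6",round(o["joints"][5],3))
E
python3 m.py
```

```text
12.65 pos [0.5243 0.0285 0.0379] F [-0.12  1.39  6.98] M [ 0.121  0.194 -0.068] j6eff 1.383 heading -175.08 w 0.0133 j6 -1.757
```

Emit:
move_arm([
  [[0.0001,0,0,5],[0.0001,0,0,5],[0.0001,0,0,5],[0,0,0,5],[0,0,0,0]],
])

```text
clock: 13.15
ee_pos: [0.5242, 0.0285, 0.0376]
orientation: [0.561, -0.43, 0.561, 0.43]
contact_force: [-1.5, 0.6, 6.9]
gripper_width: 0.0133
```

```bash
python3 m.py
```

```text
13.15 pos [0.5242 0.0285 0.0376] F [-1.54  0.64  6.87] M [ 0.167  0.251 -0.028] j6eff 1.383 heading 164.92 w 0.0133 j6 -1.408
```

Emit:
move_arm([
  [[0.0001,0,0,5],[0.0001,0,0,5],[0.0001,0,0,5],[0,0,0,0]],
])

```text
clock: 13.55
ee_pos: [0.5241, 0.0286, 0.0373]
orientation: [0.613, -0.353, 0.613, 0.353]
contact_force: [-1.5, 1.0, 8.7]
gripper_width: 0.0133
```

```bash
python3 m.py
```

```text
13.55 pos [0.5241 0.0286 0.0373] F [-1.46  1.    8.66] M [ 0.252  0.393 -0.083] j6eff 1.382 heading 149.92 w 0.0133 j6 -1.146
```

Emit:
move_arm([
  [[0.0001,0,0,5],[0.0001,0,0,5],[0.0001,0,0,5],[0,0,0,0]],
])

```text
clock: 13.95
ee_pos: [0.524, 0.0287, 0.037]
orientation: [0.654, -0.27, 0.653, 0.27]
contact_force: [-1.6, 1.7, 10.0]
gripper_width: 0.0134
```

```bash
python3 m.py
```

```text
13.95 pos [0.524  0.0287 0.037 ] F [-1.65  1.7  10.03] M [ 0.373  0.513 -0.044] j6eff 1.381 heading 134.92 w 0.0134 j6 -0.885
```

Emit:
move_arm([
  [[0.0001,0,0,5],[0.0001,0,0,5],[0.0001,0,0,5],[0,0,0,0]],
])

```text
clock: 14.35
ee_pos: [0.5239, 0.0287, 0.0368]
orientation: [0.683, -0.183, 0.683, 0.183]
contact_force: [-2.4, 2.7, 11.9]
gripper_width: 0.0135
```

```bash
python3 m.py
```

```text
14.35 pos [0.5239 0.0287 0.0368] F [-2.38  2.69 11.9 ] M [ 0.485  0.569 -0.086] j6eff 1.38 heading 119.92 w 0.0135 j6 -0.623
```

Emit:
move_arm([
  [[0,0,0,5],[0,0,0,5],[0,0,0,5],[0,0,0,0]],
])

```text
clock: 14.75
ee_pos: [0.5239, 0.0288, 0.0365]
orientation: [0.701, -0.092, 0.701, 0.092]
contact_force: [-1.2, 2.2, 6.9]
gripper_width: 0.0129
```

```bash
python3 m.py
```

```text
14.75 pos [0.5239 0.0288 0.0365] F [-1.15  2.16  6.86] M [ 0.69   0.315 -0.093] j6eff 1.385 heading 104.93 w 0.0129 j6 -0.361
```

Emit:
move_arm([
  [[0,0,0,5],[0.0001,0,0,5],[0,0,0,5],[0,0,0,0]],
])

```text
clock: 15.15
ee_pos: [0.5239, 0.0289, 0.0363]
orientation: [0.707, 0.0, 0.707, 0.0]
contact_force: [-1.5, 4.4, 4.2]
gripper_width: 0.0131
```

```bash
python3 m.py
```

```text
15.15 pos [0.5239 0.0289 0.0363] F [-1.48  4.39  4.22] M [ 0.914  0.167 -0.119] j6eff 1.556 heading 90.03 w 0.0131 j6 -0.101
```

Emit:
move_arm([
  [[0,0,0,4],[0.0001,0,0,4],[0,0,0,0],[0,0,0,0]],
])

```text
clock: 15.55
ee_pos: [0.5239, 0.029, 0.0362]
orientation: [0.705, 0.047, 0.706, -0.047]
contact_force: [-1.2, 5.0, 4.8]
gripper_width: 0.0133
```

```bash
python3 m.py; python3 m.py
```

```text
15.55 pos [0.5239 0.029  0.0362] F [-1.16  5.    4.81] M [ 1.132  0.25  -0.126] j6eff 0.02 heading 82.34 w 0.0133 j6 0.033
15.55 pos [0.5239 0.029  0.0362] F [-1.16  5.    4.81] M [ 1.132  0.25  -0.126] j6eff 0.02 heading 82.34 w 0.0133 j6 0.033
```

Emit:
move_arm([
  [[0,0,0,0]],
])

```text
clock: 15.65
ee_pos: [0.5239, 0.029, 0.0362]
orientation: [0.705, 0.047, 0.706, -0.047]
contact_force: [-0.5, 5.2, 4.3]
gripper_width: 0.0133
```

```bash
python3 m.py
```

```text
15.65 pos [0.5239 0.029  0.0362] F [-0.47  5.16  4.27] M [ 1.202  0.206 -0.102] j6eff -0.105 heading 82.34 w 0.0133 j6 0.033
```

Emit:
move_arm([
  [[0,0.0003,0,4],[0,0.0002,0,4]],
])

```text
clock: 15.85
ee_pos: [0.5239, 0.0291, 0.0361]
orientation: [0.7, 0.097, 0.701, -0.097]
contact_force: [-0.8, 1.0, 1.4]
gripper_width: 0.0133
```

```bash
python3 m.py
```

```text
15.85 pos [0.5239 0.0291 0.0361] F [-0.82  1.04  1.44] M [0.326 0.161 0.212] j6eff -1.381 heading 74.2 w 0.0133 j6 0.176
```

Emit:
move_arm([
  [[0,0,0,0],[0,0,0,0]],
])

```text
clock: 16.05
ee_pos: [0.5239, 0.0291, 0.0361]
orientation: [0.7, 0.096, 0.701, -0.096]
contact_force: [-2.0, 2.2, 2.7]
gripper_width: 0.0134
```

```bash
python3 m.py
```

```text
16.05 pos [0.5239 0.0291 0.0361] F [-1.97  2.18  2.67] M [ 0.509  0.243 -0.163] j6eff 0.006 heading 74.33 w 0.0134 j6 0.174
```

Emit:
move_arm([
  [[0,0,0,3],[0.0001,0,0,3]],
])

```text
clock: 16.25
ee_pos: [0.524, 0.0291, 0.036]
orientation: [0.694, 0.134, 0.694, -0.134]
contact_force: [-2.2, 2.3, 3.9]
gripper_width: 0.0134
```

```bash
python3 m.py
```

```text
16.25 pos [0.524  0.0291 0.036 ] F [-2.24  2.26  3.89] M [0.486 0.301 0.244] j6eff -0.924 heading 68.2 w 0.0134 j6 0.281
```

Emit:
move_arm([
  [[0,0,0,0],[0,0,0,0]],
])

```text
clock: 16.45
ee_pos: [0.524, 0.0291, 0.036]
orientation: [0.694, 0.133, 0.695, -0.133]
contact_force: [-2.2, 3.0, 2.8]
gripper_width: 0.0129
```

```bash
python3 m.py
```

```text
16.45 pos [0.524  0.0291 0.036 ] F [-2.18  2.98  2.8 ] M [ 0.487  0.386 -0.205] j6eff -0.088 heading 68.28 w 0.0129 j6 0.279
```

Emit:
move_arm([
  [[0,0,0,4],[0.0001,0,0,4]],
])

```text
clock: 16.65
ee_pos: [0.524, 0.0292, 0.0359]
orientation: [0.683, 0.182, 0.683, -0.182]
contact_force: [-1.7, 2.3, 3.0]
gripper_width: 0.0135
```

```bash
python3 m.py
```

```text
16.65 pos [0.524  0.0292 0.0359] F [-1.66  2.27  2.98] M [0.474 0.382 0.42 ] j6eff -1.211 heading 60.13 w 0.0135 j6 0.422
```

Emit:
move_arm([
  [[0,0,0,0],[0,0,0,0]],
])

```text
clock: 16.85
ee_pos: [0.524, 0.0292, 0.0359]
orientation: [0.683, 0.181, 0.684, -0.181]
contact_force: [-1.9, 2.4, 2.7]
gripper_width: 0.0132
```

```bash
python3 m.py
```

```text
16.85 pos [0.524  0.0292 0.0359] F [-1.87  2.44  2.68] M [ 0.576  0.462 -0.227] j6eff -0.078 heading 60.28 w 0.0132 j6 0.419
```

Emit:
move_arm([
  [[0,0,0,1],[0,0,0,1]],
])

```text
clock: 17.05
ee_pos: [0.524, 0.0292, 0.0359]
orientation: [0.68, 0.194, 0.68, -0.194]
contact_force: [-2.4, 2.7, 1.4]
gripper_width: 0.0131
```

```bash
python3 m.py
```

```text
17.05 pos [0.524  0.0292 0.0359] F [-2.36  2.73  1.4 ] M [0.561 0.482 0.38 ] j6eff -0.094 heading 58.12 w 0.0131 j6 0.457
```

Emit:
move_arm([
  [[0,0,0,1]],
])

```text
clock: 17.15
ee_pos: [0.524, 0.0292, 0.0359]
orientation: [0.678, 0.2, 0.678, -0.2]
contact_force: [-2.4, 2.6, 2.7]
gripper_width: 0.0133
```

```bash
python3 m.py
```

```text
17.15 pos [0.524  0.0292 0.0359] F [-2.36  2.6   2.7 ] M [0.644 0.452 0.391] j6eff -0.034 heading 57.08 w 0.0133 j6 0.475
```

Emit:
move_arm([
  [[0,0,0,0]],
])

```text
clock: 17.25
ee_pos: [0.524, 0.0292, 0.0359]
orientation: [0.678, 0.2, 0.678, -0.2]
contact_force: [-2.6, 2.2, 1.5]
gripper_width: 0.0134
```

```bash
python3 m.py
```

```text
17.25 pos [0.524  0.0292 0.0359] F [-2.64  2.16  1.51] M [0.548 0.491 0.144] j6eff 0.434 heading 57.08 w 0.0134 j6 0.475
```

Emit:
move_arm([
  [[0,0,0,0],[0,0,0,0],[0,0,0,0],[0,0,0,0],[0,0,0,0],[-0.03,0,0,0],[-0.04,0,0,0],[-0.04,0,0,0],[0,0,0,0]],
], fingers=0)

```text
clock: 18.15
ee_pos: [0.5264, 0.029, 0.1506]
orientation: [0.681, 0.201, 0.676, -0.2]
contact_force: [1.3, -0.2, -0.8]
gripper_width: 0.085
```

Emit:
move_arm([
  [[0,0.035,0.01,-5],[0,0.02,0.015,-5],[0,0,0.005,-5],[0,0,0,-5],[0,0,0,0],[0,0,0,0]],
])

```text
clock: 18.75
ee_pos: [0.5785, 0.0618, 0.1457]
orientation: [0.702, 0.08, 0.703, -0.08]
contact_force: [-0.9, 0.8, -1.1]
gripper_width: 0.0854
```

```bash
python3 look.py wrist 8; python3 look.py top 8; python3 - <<'E'
from h import *
d=pickle.load(open("pics/wrist8.pkl","rb")); crop(d,230,90,160,160,5,"pics/w8c.png")
E
```

```text
{'clock': 18.8, 'joints': [-0.0336, 0.3969, -0.0818, 1.0924, -0.0, 0.194], 'ee_pos': [0.5786, 0.0618, 0.1458], 'orientation': [0.7024, 0.0803, 0.7026, -0.0803], 'contact_force': [0.5075, -0.441, -0.6139], 'moment': [-0.0023, 0.006, 0.028], 'gripper_width': 0.0854}
{'clock': 18.85, 'joints': [-0.0336, 0.3968, -0.0818, 1.0924, -0.0, 0.1936], 'ee_pos': [0.5786, 0.0618, 0.1459], 'orientation': [0.7025, 0.0802, 0.7026, -0.0802], 'contact_force': [-0.0518, 0.3231, -0.4033], 'moment': [0.0276, 0.0231, 0.0248], 'gripper_width': 0.0854}
```

View pics/wrist8.png

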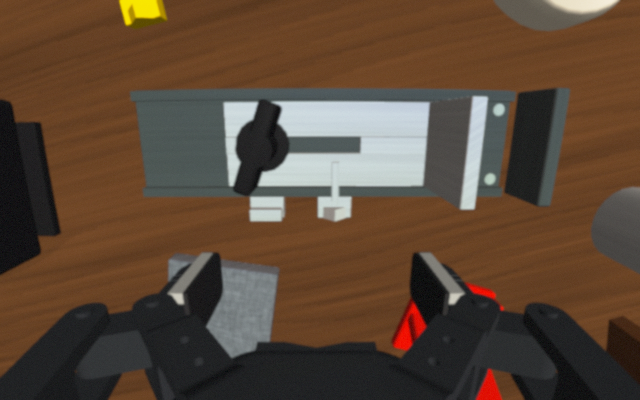

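View pics/w8c.png

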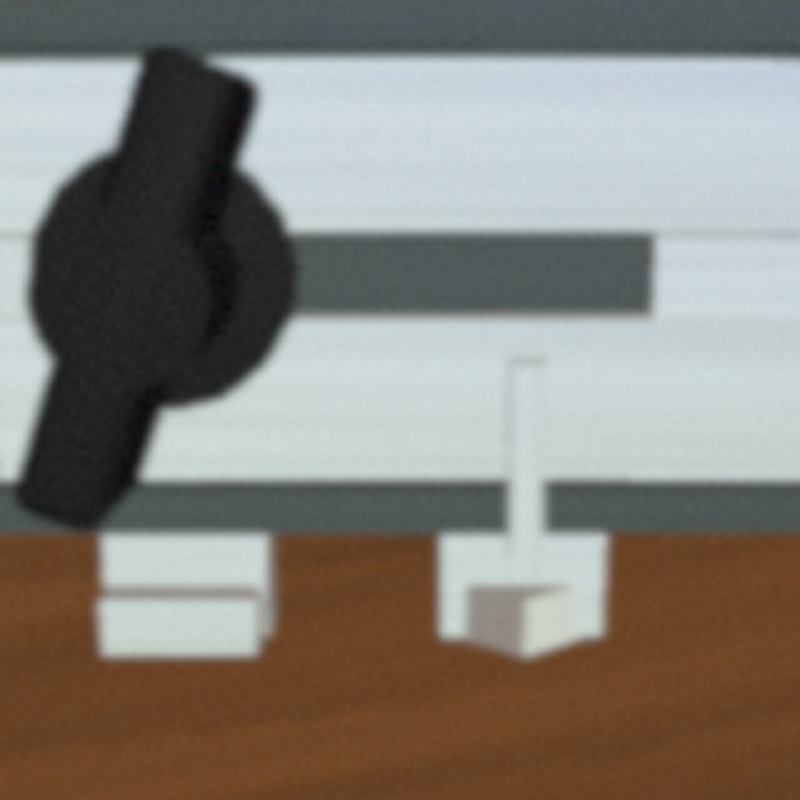

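View pics/top8.png

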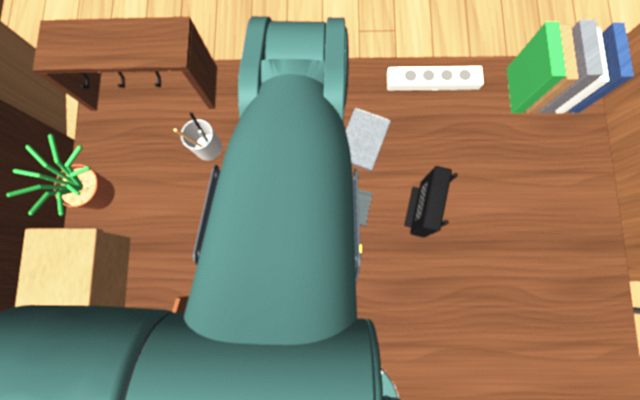

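```bash
python3 - <<'E'
from h import *
d=pickle.load(open("pics/wrist8.pkl","rb")); im=d["image"]
for r in (190,194,212,217): print(r,im[r,314:356].mean(1).astype(int).tolist())
a=np.radians(12.95);u=np.array([np.sin(a),np.cos(a)])
for n,p,z in(("ptr",(230+527/5-.4,192),.022),("crest",(230+524.5/5-.4,214),.024)): print(n,atz(d,[p],z)[0][:2]@u)
from plant import arm
print(arm.sign_off())
E
```

```text
190 [88, 86, 85, 88, 83, 85, 85, 87, 86, 84, 86, 85, 86, 83, 87, 88, 104, 141, 180, 204, 211, 210, 206, 197, 164, 125, 95, 86, 83, 87, 88, 86, 84, 85, 84, 84, 86, 85, 84, 85, 83, 85]
194 [82, 84, 82, 84, 82, 85, 84, 84, 85, 85, 86, 83, 83, 85, 84, 86, 103, 142, 181, 203, 210, 209, 208, 196, 165, 127, 96, 85, 84, 85, 86, 84, 85, 85, 84, 84, 83, 84, 82, 83, 83, 81]
212 [71, 71, 83, 126, 173, 201, 207, 206, 193, 171, 150, 140, 140, 140, 141, 138, 137, 138, 139, 143, 160, 184, 199, 205, 206, 204, 204, 205, 205, 205, 205, 206, 208, 208, 207, 193, 158, 111, 82, 72, 72, 73]
217 [73, 72, 78, 98, 132, 150, 156, 155, 150, 141, 136, 133, 135, 139, 137, 139, 136, 137, 137, 147, 169, 188, 201, 205, 204, 205, 203, 204, 200, 193, 184, 174, 157, 150, 144, 135, 112, 86, 75, 70, 71, 72]
ptr 0.20653298562889477
crest 0.2062657509433492
the job is handed in; nothing more can be done
None
```

The stop's pointer is lined up with the ridged clip's crest, and the knob is screwed down to a firm grip. The job was handed in at about 19 s.

- **Stop position:** I slid the stop by its flange with the knob loose. A close look showed it about 1.2 mm too far, so I moved it back. The last wrist picture, taken after tightening, puts the pointer at 206.5 mm and the crest at 206.3 mm along the bed. That 0.3 mm gap is smaller than the 2 mm camera calibration.
- **Tightness:** I turned the knob clockwise about 168° in one grasp, so no regrasp was needed. The last readings taken while turning slowly were 0.38 and 0.39 N m, inside the 0.3 to 0.5 N m range. Readings at rest were lower and changed sign (0.14 to 0.23 N m in size), so I went by the moving ones.
- **Other things:** I released the knob and the gripper stood clear, touching nothing. The router, pen cup and notebook looked unmoved in the last overhead picture. The arm hid the sugar bowl and phone stand there; they were partly visible in the wrist picture and I saw no sign they had moved.

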